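# Walk the plaster vibrator home into its bench cradle

### The job

The heavy plaster vibrator has been drawn out of its bench cradle. Without lifting it, walk it back in by pushing its two rubber front corner bumpers in turn, a little at a time so that it does not bind in the guides and without touching its control console, until both rear corners are firmly home against the rubber rear pads, and only then swing both retaining dogs fully shut across the bumpers. Feel your way: never push the vibrator harder than 35 N or a dog harder than 20 N, knocks included, and leave the things round about where they are.

Things in the scene. Friction and masses are not known exactly. Their poses are not given: they have to be found in the camera images.
- vibrator: plaster vibrator, a low grey-white box with a ribbed black mat on a steel top plate; flat base 120 (x) x 170 (y) mm with vertical sides, top at 63 mm, on four low rubber feet, about 1.7 kg, loose; a corner takes 6 to 15 N to slide, more if it binds; two upright black rubber bumpers at its front corners. Origin: centre of the underside; +x to its rear, +y to its left, z up
- console: its grey control panel with a round knob and a rocker switch, fixed on the front of the vibrator between the bumpers (100 mm wide, 18 to 46 mm above the bench), standing at most 8 mm out of the front face, 3 mm or more behind the bumpers' fronts; not to be touched. Origin: same as the vibrator's
- bumper_left (a point): foremost point of the left front bumper, a vertical half-round of radius 11 mm, from 8 to 48 mm above the bench; this point is 28 mm up, 71 mm ahead of the vibrator's centre and 70 mm to its left
- bumper_right (a point): the same point of the right front bumper, 70 mm to the right
- rear_left (a point): point on the vibrator's flat rear face that meets the left rear pad: 60 mm behind its centre, 62 mm to the left, 19 mm up
- rear_right (a point): the same for the right rear pad
- cradle: aluminium bench cradle, fixed, 34 mm high, open at the front, no floor: rear rail, two side guides 178 mm apart (inner faces) running 25 mm forward of the rear pads, then flaring to 195 mm at 52 mm; arms 216 mm apart, 30 mm high, ending 154 mm ahead of the pads. Origin: on the bench midway between the pads' front faces; +x to the rear, +y left. Home: the vibrator's rear face on both pads, its origin 60 mm ahead of this
- pad_left: left black rubber pad on the rear rail, 36 mm wide, 6 to 32 mm above the bench; stiff rubber that gives about 1 mm under 6 N and 5 mm at most. Origin: middle of its front face, 62 mm left of the cradle's middle line, 19 mm up
- pad_right: the right rubber pad, same, 62 mm to the right
- dog_left (a joint): angle of the left dog, a steel tongue 31 to 43 mm above the bench, on a vertical pivot at the left arm's front end: 0 = shut (dead stop), square across the front of the left bumper, 1.5 mm clear of it when the vibrator is home, fouling it if it is not; 1.57 = pointing straight forward out of the cradle; more = outward, to 2.1. Stays where left; takes 1 to 2 N at its pin
- dog_right (a joint): angle of the right retaining dog, mirror image of the left one, same values
- pin_left (a point): top of the upright round pin by which the left dog is pushed: 10 mm across, from 43 to 71 mm above the bench, 47 mm from the pivot axis
- pin_right (a point): top of the right dog's pin, the same
- pivot_left (a point): pivot axis of the left dog, at the top of the tongue, 43 mm above the bench; 138.5 mm ahead of the rear pads' faces, 117 mm to the left
- pivot_right (a point): pivot axis of the right dog
- rubber_bowl: green mixing bowl, 115 mm across, 64 mm high, standing on the left; origin under its centre; leave alone
- plaster_spatula: plaster spatula 177 mm long, lying on the left; origin under its centre; leave alone
- orange_arch: orange dental arch 54x64x36 mm on the right; origin under its centre; leave alone
- white_pot: white screw-lid pot, 60 mm across, 55 mm high, on the right; origin under its centre; leave alone
- wax_block: yellow block of wax 30x62x19 mm, left behind the cradle's side; origin under its centre; leave alone

How it is judged:
On the way, in this order (a step that is already met when the one before it is completed fails the run):
1. the vibrator stands fully home (both rear corners within 3 mm of the pads) and is pressed firmly (over 2 N) against one of the rear pads or both, both dogs still open (x of each of rear_left, rear_right in the frame of cradle above -0.003 m and y of vibrator in the frame of cradle between -0.006 and 0.006 m and (contact force between vibrator and pad_left above 2 N or contact force between vibrator and pad_right above 2 N) and value of joint each of dog_left, dog_right above 0.8 rad), for 0.1 s.
2. both dogs are shut (value of joint each of dog_left, dog_right below 0.07 rad), for 0.1 s.
At the end, for the whole second after the job is handed in: The vibrator stands flat and at rest in the cradle, both rear corners within 3 mm of the rear pads and within 6 mm of the cradle's middle line, and both dogs are shut (under 0.07 rad) (all of step 2 and x of each of rear_left, rear_right in the frame of cradle above -0.003 m and y of vibrator in the frame of cradle between -0.006 and 0.006 m and angle between vibrator's own z axis and vertical below 0.03 rad and linear speed of vibrator below 0.01 m/s); the robot touches nothing.
It fails at once if the vibrator is pushed with more than 35 N (contact force between any of the fingers, the arm and vibrator above 35 N).
It fails at once if the console is touched (contact force between any of the fingers, the arm and console above 0.5 N).
It fails at once if a dog is pushed with more than 20 N (contact force between the fingers and dog_left above 20 N or contact force between the fingers and dog_right above 20 N).
It fails at once if the vibrator is lifted or tipped (over 0.06 rad, or 8 mm up) (angle between vibrator's own z axis and vertical above 0.06 rad or height (world z) of vibrator above 0.008 m).
It fails at once if a thing round about is moved by more than 15 mm (distance of any of rubber_bowl, plaster_spatula, orange_arch, white_pot, wax_block from where it was at the start of the episode above 0.015 m).
It also fails if it takes over 72 s, if anything falls off the work surface, if the arm or the gripper's body presses on something with over 40 N, if the wrist force passes 120 N, or if a joint passes its speed limit or range.

### The arm

A 6-joint arm with a two-finger parallel gripper is mounted at the origin on a cart in front of the work surface, level with it; the furniture and walls round the work are solid. World frame = base frame: x ahead of the robot, y to its left, z up, the work surface at z = 0. Lengths are in m, angles in rad, forces in N, time in s.
With the tool pointing down it reaches from about 0.35 to 0.775 m from the base axis. Payload 5.5 kg.
Tool frame: the origin (TCP) lies at the very end of the fingers, on their centre line; the grasp point (between the pads) lies 19 mm behind it; z points along the fingers, y is the line along which they close (so a half turn about z gives the same grasp; the last joint's range is limited). The gripper opens to 85 mm and grips with 20 to 120 N. Pads are 22 mm wide; open, the fingers measure 114 mm over their backs; the gripper's body (76 mm by 85 mm) begins 54 mm behind the grasp point. The pads swing forward as they close: fully open they stand 13 mm farther back than shut.
Start: joints at [-1.422, 0.313, 0.046, 1.304, 0, 1.431], TCP at [0.164, -0.551, 0.231] pointing down, gripper open.
Joint ranges: [-2.76, 2.76], [-0.86, 1.69], [-1.03, 1.26], [-2.2, 2.34], [-1.47, 1.5], [-3.14, 3.14]. Speed limits (rad/s): [2.57, 2.57, 3.14, 3.14, 3.14, 3.14].

### API

Orientations are given as a unit quaternion [w, x, y, z].
In Python, from workcell import env, imaging, ticket gives the robot as it stands. The module is installed in compiled form; this text tells all that it offers.
- The arm moves only by the tool apply_moves, never from a script. Its argument "rows" is a list of rows, each an object with "xyz": the shift along the tool's x, y, z in mm, a list of three; "turn": the turn, a rotation vector about the tool's x, y, z in rad, a list of three; "grip": the opening, from 0 (shut) to 1 (fully open). A call has 1 to 12 rows; each row is the pose to reach, as a shift and turn from the pose commanded when the call began, along the tool's axes at that moment; what a row does not reach only later rows make up. A row lasts 1/12 s, in which the tool goes at most 41.7 mm and 7.16 degrees, less where a joint would pass 70% of its speed; a pose out of reach is approached as far as the arm can. A call with a gripper value outside its range is refused whole. The fingers move at their own pace and stop on an object; "force" is the grip in N (left out, the last holds). Time passes only in rows, so rows that repeat a pose let the fingers close. It gives the time, the measured TCP pose, the force, the opening and the grip force at its end, in the units of the state.
- env.get_state(): the state, without advancing time (a new reading comes with each control period).
- imaging.read_camera(name): name is "scene" or "side" or "wrist"; returns a dict with "color" (400x640x3 uint8, blue, green, red), "z_map" (400x640 float32, m along the optical axis (not along the pixel's ray), 0 where there is no reading), "camera_matrix" (3x3 intrinsics, pixels), "view" (4x4, takes a point from world to camera coordinates). Camera axes: x right, y down, z forward; pixel columns grow to the right and rows downward; lengths in m; the calibration is good to about 2 mm. The wrist camera is an equidistant fisheye: a pixel r from the principal point sees the ray r / f radians off the axis. A picture is of the moment at which its call begins.
- ticket.hand_in(): hands the job in; it is judged then, once.
The state is a dict: "clock": time; "joint_pos": joint angles; "qvel": joint speeds; "tau": joint torques, N m; "tcp_pos": TCP position; "orientation": TCP orientation; "wrist_force": force on the tool from outside, world axes, zero at the start; "ft_torque": the same for the moment, N m; "finger_gap": finger opening in m; "grip_force": force on a finger pad.
Only numpy, scipy, OpenCV 4.12 (cv2) and the standard library are available. Lean on these libraries where they do the work, as an engineer would, in place of code of your own. Each camera call takes 0.05 s, during which the arm holds its last target. There are 200 camera calls.

## Working session

There is one attempt and no reset: what is moved stays moved. The work goes in short steps, Python scripts to look and compute and a tool call to move; the robot and the scene stay as the last step left them, time stands still between calls to the robot, and variables do not carry over. Pictures are saved under pics/ and viewed, at most 10 in all, crops included, and the job is handed in when it is done.

Besides the shell and the picture viewer there is one more tool, called after "Emit:" as name(argument=value, ...) on one line, values as JSON. apply_moves: Moves the arm, as the interface text tells. Its arguments: {"type":"object","properties":{"rows":{"type":"array"},"force":{"type":"number"}},"required":["rows"]}

```bash
mkdir -p pics; python3 - <<'E'
from workcell import env, imaging
import cv2, numpy as np, pickle
s=env.get_state(); print({k:np.round(v,3).tolist() for k,v in s.items()})
for n in("scene","side"):
    d=imaging.read_camera(n); cv2.imwrite(f"pics/{n}1.png",d["color"]); pickle.dump(d,open(f"{n}1.pkl","wb"))
    print(n,d["camera_matrix"].round(1).tolist(),d["view"].round(3).tolist(),(d["z_map"]>0).mean())
E
```

```text
{'clock': 0.0, 'joint_pos': [-1.422, 0.314, 0.045, 1.304, 0.0, 1.431], 'qvel': [0.0, -0.0, -0.0, 0.001, -0.001, -0.0], 'tau': [0.0, -48.063, 29.853, 0.019, -0.0, -0.0], 'tcp_pos': [0.164, -0.551, 0.23], 'orientation': [-0.001, 0.99, 0.144, 0.0], 'wrist_force': [0.111, 1.239, 0.414], 'ft_torque': [0.01, 0.013, 0.041], 'grip_force': 0.0, 'finger_gap': 0.086}
scene [[498.1, 0.0, 326.0], [0.0, 498.1, 204.0], [0.0, 0.0, 1.0]] [[-0.479, -0.878, -0.016, 0.417], [-0.37, 0.219, -0.903, 0.269], [0.796, -0.427, -0.429, 0.73], [0.0, 0.0, 0.0, 1.0]] 0.99592578125
side [[408.9, 0.0, 317.2], [0.0, 408.9, 188.9], [0.0, 0.0, 1.0]] [[-0.999, -0.047, -0.008, 0.643], [-0.008, 0.331, -0.944, 0.032], [0.048, -0.942, -0.331, 1.092], [0.0, 0.0, 0.0, 1.0]] 0.86578125
```

View pics/scene1.png

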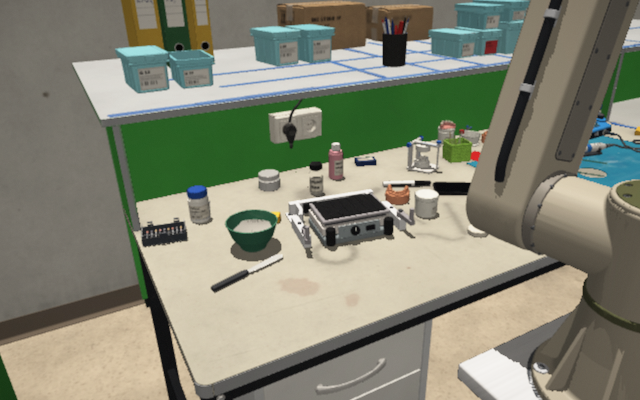

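View pics/side1.png

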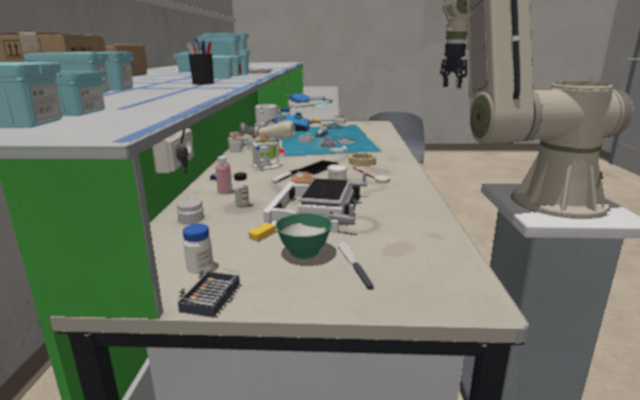

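The scene view shows the vibrator at about (350,217), with bumpers near (331,236) and (388,226). The dogs are near (305,235) and (400,218), the bowl at (251,230), the pot at (427,204) and the arch at (398,193). Next I'll get rough positions and a zoomed crop.

```bash
cat > h.py <<'E'
import numpy as np, cv2, pickle
def ray(d,u,v,fish=False):
    K=d["camera_matrix"];V=d["view"];R=V[:3,:3];c=-R.T@V[:3,3]
    x=(u-K[0,2])/K[0,0];y=(v-K[1,2])/K[1,1]
    if fish:
        r=np.hypot(x,y)+1e-12; q=np.array([x/r*np.sin(r),y/r*np.sin(r),np.cos(r)])
    else: q=np.array([x,y,1.])
    return c,R.T@q
def onz(d,u,v,z,fish=False):
    c,q=ray(d,u,v,fish); return c+q*(z-c[2])/q[2]
def proj(d,P,fish=False):
    K=d["camera_matrix"];V=d["view"];p=V[:3,:3]@np.asarray(P)+V[:3,3]
    if fish:
        r=np.arctan2(np.hypot(p[0],p[1]),p[2]);n=np.hypot(p[0],p[1])+1e-12;a=r*p[:2]/n
    else:a=p[:2]/p[2]
    return a[0]*K[0,0]+K[0,2],a[1]*K[1,1]+K[1,2]
E
python3 - <<'E'
from h import *
d=pickle.load(open("scene1.pkl","rb"))
for n,u,v,z in[("top",348,208,.063),("bumL",331,236,.028),("bumR",388,226,.028),("bowl",251,217,.064),("pot",427,196,.055),("arch",398,197,.01),("spat",246,273,0)]:
    p=onz(d,u,v,z);print(n,p.round(3))
c=d["color"][170:270,270:450];cv2.imwrite("pics/c1.png",cv2.resize(c,None,fx=4.4,fy=4.4,interpolation=cv2.INTER_CUBIC))
E
```

```text
top [0.601 0.088 0.063]
bumL [0.561 0.156 0.028]
bumR [0.536 0.021 0.028]
bowl [0.67  0.298 0.064]
pot [ 0.575 -0.121  0.055]
arch [ 0.685 -0.116  0.01 ]
spat [0.557 0.358 0.   ]
```

View pics/c1.png

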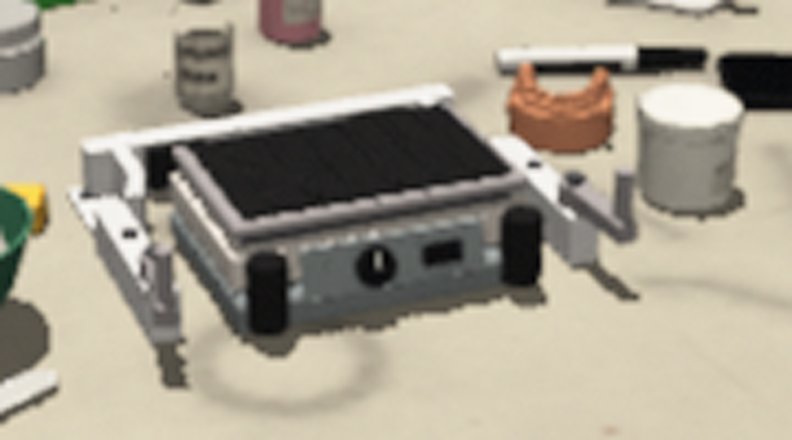

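The crop shows both dogs open: the left pin at about (306,230) in the full image and the right pin at (412,212). The vibrator is drawn out and slightly skewed, with its bumpers clear. I'll bring the wrist camera overhead with the fingers shut.

Emit:
apply_moves(rows=[{"xyz":[496,-510,-40],"turn":[0,0,0.44],"grip":0},{"xyz":[496,-510,-40],"turn":[0,0,0.44],"grip":0},{"xyz":[496,-510,-40],"turn":[0,0,0.44],"grip":0},{"xyz":[496,-510,-40],"turn":[0,0,0.44],"grip":0},{"xyz":[496,-510,-40],"turn":[0,0,0.44],"grip":0},{"xyz":[496,-510,-40],"turn":[0,0,0.44],"grip":0},{"xyz":[496,-510,-40],"turn":[0,0,0.44],"grip":0},{"xyz":[496,-510,-40],"turn":[0,0,0.44],"grip":0},{"xyz":[496,-510,-40],"turn":[0,0,0.44],"grip":0},{"xyz":[496,-510,-40],"turn":[0,0,0.44],"grip":0},{"xyz":[496,-510,-40],"turn":[0,0,0.44],"grip":0},{"xyz":[496,-510,-40],"turn":[0,0,0.44],"grip":0}])

```text
clock: 1.1
tcp_pos: [0.3957, -0.107, 0.2594]
orientation: [0.0, 0.997, -0.076, 0.0]
wrist_force: [1.4, -0.3, 0.4]
finger_gap: -0.0004
grip_force: 0.0
```

Emit:
apply_moves(rows=[{"xyz":[65,-199,-10],"turn":[0,0,0],"grip":0},{"xyz":[65,-199,-10],"turn":[0,0,0],"grip":0},{"xyz":[65,-199,-10],"turn":[0,0,0],"grip":0},{"xyz":[65,-199,-10],"turn":[0,0,0],"grip":0},{"xyz":[65,-199,-10],"turn":[0,0,0],"grip":0},{"xyz":[65,-199,-10],"turn":[0,0,0],"grip":0},{"xyz":[65,-199,-10],"turn":[0,0,0],"grip":0},{"xyz":[65,-199,-10],"turn":[0,0,0],"grip":0}])

```text
clock: 1.77
tcp_pos: [0.4854, 0.0401, 0.2688]
orientation: [-0.015, 0.999, -0.05, -0.0]
wrist_force: [-0.2, -0.4, -0.2]
finger_gap: -0.0
grip_force: 0.0
```

```bash
python3 - <<'E'
from workcell import env, imaging
import cv2, numpy as np, pickle
s=env.get_state(); print({k:np.round(v,3).tolist() for k,v in s.items()})
n="wrist";d=imaging.read_camera(n); cv2.imwrite(f"pics/{n}1.png",cv2.resize(d["color"],(800,500),interpolation=cv2.INTER_CUBIC)); pickle.dump(d,open(f"{n}1.pkl","wb"))
print(n,d["camera_matrix"].round(1).tolist(),d["view"].round(3).tolist(),(d["z_map"]>0).mean())
E
```

```text
{'clock': 1.767, 'joint_pos': [-0.101, 0.132, -0.094, 1.347, 0.03, 3.141], 'qvel': [-0.022, -0.014, -0.014, 0.003, -0.007, -0.002], 'tau': [0.611, -37.378, 30.323, -0.084, 0.175, -0.0], 'tcp_pos': [0.485, 0.04, 0.269], 'orientation': [-0.015, 0.999, -0.05, -0.0], 'wrist_force': [-0.23, -0.386, -0.19], 'ft_torque': [-0.011, -0.006, 0.009], 'grip_force': 0.0, 'finger_gap': -0.0}
wrist [[309.7, 0.0, 317.0], [0.0, 309.7, 201.8], [0.0, 0.0, 1.0]] [[-0.1, -0.995, -0.029, 0.097], [-0.943, 0.086, 0.32, 0.4], [-0.316, 0.059, -0.947, 0.568], [0.0, 0.0, 0.0, 1.0]] 0.99601171875
```

View pics/wrist1.png

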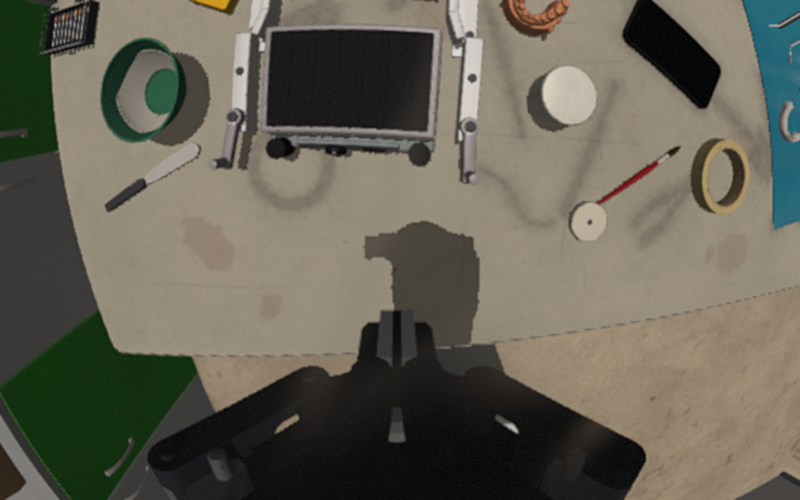

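The wrist view, in view pixels, shows the pivots at (233,117) and (470,127) and the pins at (216,163) and (469,176). The bumper tops are at (279,148) and (420,154), and the plate corners at (268,27), (440,27), (437,137) and (263,132). Both dogs are open.

```bash
python3 - <<'E'
from h import *
d=pickle.load(open("wrist1.pkl","rb"));s=.8
R=d["view"][:3,:3];print("cam",(-R.T@d["view"][:3,3]).round(3))
P={}
for n,u,v,z in[("pvL",233,117,.043),("pvR",470,127,.043),("pinL",216,163,.071),("pinR",469,176,.071),("buL",279,148,.048),("buR",420,154,.048),("c1",268,27,.063),("c2",440,27,.063),("c3",437,137,.063),("c4",263,132,.063),("pot",569,94,.055)]:
    P[n]=onz(d,u*s,v*s,z,True)[:2];print(n,P[n].round(4))
y=P["pvL"]-P["pvR"];print("pivot dist",np.linalg.norm(y));y/=np.linalg.norm(y);x=np.array([y[1],-y[0]])
yaw=np.arctan2(x[1],x[0]);o=(P["pvL"]+P["pvR"])/2+.1385*x;print("cradle",o,yaw)
C=lambda p:np.array([(p-o)@x,(p-o)@y])
vb=P["buL"]-P["buR"];vy=vb/np.linalg.norm(vb);vx=np.array([vy[1],-vy[0]]);print("bump dist",np.linalg.norm(vb),"vyaw rel",np.arctan2(vx[1],vx[0])-yaw)
top=sum(P[c] for c in("c1","c2","c3","c4"))/4;print("vib centre in cradle",C(top),"from bumpers",C((P["buL"]+P["buR"])/2+.06*vx))
for c in P:print(c,C(P[c]).round(4))
for a in"LR":
    q=C(P["pin"+a])-C(P["pv"+a]);print("dog",a,np.linalg.norm(q),np.arctan2(-q[0],-q[1] if a=="L" else q[1]))
# depth check
z=d["z_map"]
E
```

```text
cam [0.566 0.028 0.412]
pvL [0.6006 0.2004]
pvR [ 0.561  -0.0303]
pinL [0.5579 0.2127]
pinR [ 0.5179 -0.0218]
buL [0.5611 0.1536]
buR [0.5391 0.0194]
c1 [0.6788 0.1462]
c2 [ 0.655  -0.0091]
c3 [0.5543 0.0033]
c4 [0.5788 0.1622]
pot [ 0.5901 -0.1284]
pivot dist 0.2340652983990194
cradle [0.71729155 0.06164762] -0.17005183989966322
bump dist 0.13593473844752957 vyaw rel 0.007827990699970588
vib centre in cradle [-0.10147961 -0.00324032] from bumpers [-0.10897665 -0.00330714]
pvL [-0.1385  0.117 ]
pvR [-0.1385 -0.117 ]
pinL [-0.1827  0.1219]
pinR [-0.1824 -0.116 ]
buL [-0.1695  0.0642]
buR [-0.1684 -0.0717]
c1 [-0.0523  0.0768]
c2 [-0.0494 -0.0803]
c3 [-0.1508 -0.0851]
c4 [-0.1535  0.0756]
pot [-0.0932 -0.2089]
dog L 0.044425960987046986 1.6795524975314633
dog R 0.043945497456315846 1.546908673989349
```

Emit:
apply_moves(rows=[{"xyz":[0,0,0],"turn":[0,0,-1.5],"grip":0},{"xyz":[0,0,0],"turn":[0,0,-1.5],"grip":0},{"xyz":[0,0,0],"turn":[0,0,-1.5],"grip":0},{"xyz":[0,0,0],"turn":[0,0,-1.5],"grip":0},{"xyz":[0,0,0],"turn":[0,0,-1.5],"grip":0},{"xyz":[0,0,0],"turn":[0,0,-1.5],"grip":0},{"xyz":[0,0,0],"turn":[0,0,-1.5],"grip":0},{"xyz":[0,0,0],"turn":[0,0,-1.5],"grip":0},{"xyz":[0,0,0],"turn":[0,0,-1.5],"grip":0},{"xyz":[0,0,0],"turn":[0,0,-1.5],"grip":0},{"xyz":[0,0,0],"turn":[0,0,-1.5],"grip":0},{"xyz":[0,0,0],"turn":[0,0,-1.5],"grip":0}])

```text
clock: 2.82
tcp_pos: [0.485, 0.0389, 0.2694]
orientation: [-0.011, 0.764, 0.646, 0.01]
wrist_force: [-0.4, -0.2, 0.4]
finger_gap: 0.0002
grip_force: 0.0
```

```bash
cat >> h.py <<'E'
from scipy.spatial.transform import Rotation as Ro
CO=np.array([.7173,.0616]);CY=-.170
cx=np.array([np.cos(CY),np.sin(CY)]);cy=np.array([-cx[1],cx[0]])
def c2w(x,y,z): return np.r_[CO+x*cx+y*cy,z]
def w2c(p): q=np.asarray(p)[:2]-CO; return np.r_[q@cx,q@cy,p[2]]
RT=Ro.from_matrix(np.column_stack([np.r_[-cx,0],np.r_[cy,0],[0,0,-1.]]))
def cur(s):
    w,x,y,z=s["orientation"]; return Ro.from_quat([x,y,z,w])
def go(s,x,y,z):
    R=cur(s);return (R.inv().apply(c2w(x,y,z)-np.array(s["tcp_pos"]))*1000).round(1),(R.inv()*RT).as_rotvec().round(3)
def fc(s): f=np.array(s["wrist_force"]);return np.round([f[:2]@cx,f[:2]@cy,f[2]],1)
E
python3 - <<'E'
from h import *
from workcell import env
s=env.get_state();print(go(s,-.215,-.073,.13))
E
```

```text
(array([-15.5,  10.5, 139. ]), array([ 0.021, -0.025, -1.568]))
```

Emit:
apply_moves(rows=[{"xyz":[-8,5,60],"turn":[0.021,-0.025,-1.568],"grip":0},{"xyz":[-15,10,139],"turn":[0.021,-0.025,-1.568],"grip":0},{"xyz":[-15,10,139],"turn":[0.021,-0.025,-1.568],"grip":0},{"xyz":[-15,10,139],"turn":[0.021,-0.025,-1.568],"grip":0},{"xyz":[-15,10,139],"turn":[0.021,-0.025,-1.568],"grip":0},{"xyz":[-15,10,139],"turn":[0.021,-0.025,-1.568],"grip":0},{"xyz":[-15,10,139],"turn":[0.021,-0.025,-1.568],"grip":0},{"xyz":[-15,10,139],"turn":[0.021,-0.025,-1.568],"grip":0},{"xyz":[-15,10,139],"turn":[0.021,-0.025,-1.568],"grip":0},{"xyz":[-15,10,139],"turn":[0.021,-0.025,-1.568],"grip":0},{"xyz":[-15,10,139],"turn":[0.021,-0.025,-1.568],"grip":0},{"xyz":[-15,10,139],"turn":[0.021,-0.025,-1.568],"grip":0}])

```text
clock: 3.82
tcp_pos: [0.4927, 0.0266, 0.1301]
orientation: [-0.001, 0.119, 0.993, 0.001]
wrist_force: [0.7, 0.5, -0.9]
finger_gap: -0.0
grip_force: 0.0
```

Emit:
apply_moves(rows=[{"xyz":[0,0,0],"turn":[0,0,-0.155],"grip":0},{"xyz":[0,0,0],"turn":[0,0,-0.155],"grip":0}])

```text
clock: 3.98
tcp_pos: [0.4926, 0.0266, 0.1301]
orientation: [-0.001, 0.042, 0.999, 0.001]
wrist_force: [-0.6, -0.2, 0.2]
finger_gap: -0.0003
grip_force: 0.0
```

```bash
python3 - <<'E'
from h import *
from workcell import env,imaging
s=env.get_state();print(s["clock"],w2c(s["tcp_pos"]),fc(s),np.round(s["joint_pos"],2),go(s,-.215,-.073,.025))
d=imaging.read_camera("wrist");pickle.dump(d,open("wrist2.pkl","wb"));cv2.imwrite("pics/wrist2.png",cv2.resize(d["color"],(800,500),interpolation=cv2.INTER_CUBIC))
E
```

```text
3.9833 [-0.2155308  -0.07246661  0.13011965] [-0.5 -0.3  0.2] [-0.11  0.21 -0.34  1.02  0.   -0.03] (array([ -0.6,  -0.7, 105.1]), array([ 0.001, -0.002,  0.086]))
```

View pics/wrist2.png

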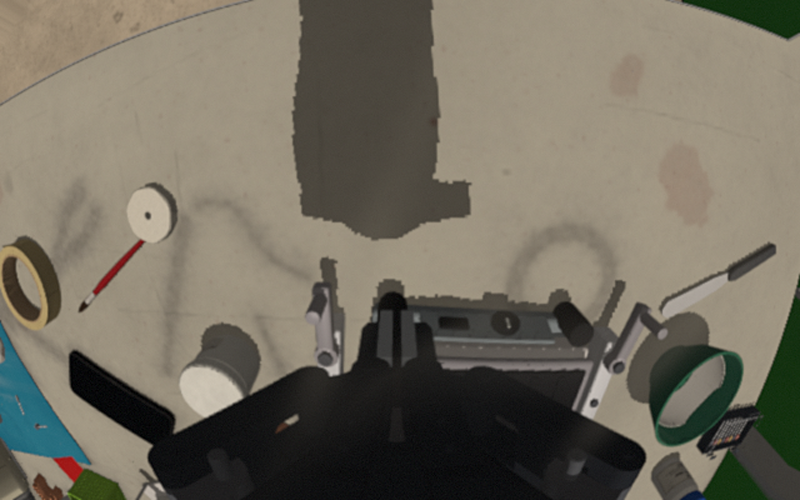

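The view shows the right bumper at (393,303), directly in line with the shut fingers, and the left bumper at (570,318). The right dog's pin is at (320,290). I'll correct the yaw and lower the tool.

Emit:
apply_moves(rows=[{"xyz":[0,0,30],"turn":[0,0,0.086],"grip":0},{"xyz":[0,0,65],"turn":[0,0,0.086],"grip":0},{"xyz":[0,-0.5,90],"turn":[0,0,0.086],"grip":0},{"xyz":[0,-0.5,105],"turn":[0,0,0.086],"grip":0},{"xyz":[0,-0.5,105],"turn":[0,0,0.086],"grip":0},{"xyz":[-3,-0.5,105],"turn":[0,0,0.086],"grip":0},{"xyz":[-6,-0.5,105],"turn":[0,0,0.086],"grip":0},{"xyz":[-9,-0.5,105],"turn":[0,0,0.086],"grip":0},{"xyz":[-12,-0.5,105],"turn":[0,0,0.086],"grip":0},{"xyz":[-14,-0.5,105],"turn":[0,0,0.086],"grip":0},{"xyz":[-16,-0.5,105],"turn":[0,0,0.086],"grip":0},{"xyz":[-17,-0.5,105],"turn":[0,0,0.086],"grip":0}])

```text
clock: 5.03
tcp_pos: [0.511, 0.0261, 0.0253]
orientation: [-0.0, 0.086, 0.996, 0.001]
wrist_force: [-0.3, -1.0, 0.3]
finger_gap: 0.0
grip_force: 0.0
```

```bash
cat > st.py <<'E'
from h import *
from workcell import env
s=env.get_state();print(round(s["clock"],2),w2c(s["tcp_pos"]).round(4),fc(s),go(s,*w2c(s["tcp_pos"]))[1])
E
python3 st.py
```

```text
5.03 [-0.1973 -0.0699  0.0253] [-0.2 -1.1  0.3] [ 0.002 -0.    -0.003]
```

Emit:
apply_moves(rows=[{"xyz":[-1,-2,0],"turn":[0,0,0],"grip":0},{"xyz":[-2,-2,0],"turn":[0,0,0],"grip":0},{"xyz":[-3,-2,0],"turn":[0,0,0],"grip":0},{"xyz":[-4,-2,0],"turn":[0,0,0],"grip":0},{"xyz":[-5,-2,0],"turn":[0,0,0],"grip":0},{"xyz":[-6,-2,0],"turn":[0,0,0],"grip":0},{"xyz":[-7,-2,0],"turn":[0,0,0],"grip":0},{"xyz":[-8,-2,0],"turn":[0,0,0],"grip":0},{"xyz":[-9,-2,0],"turn":[0,0,0],"grip":0},{"xyz":[-10,-2,0],"turn":[0,0,0],"grip":0}])

```text
clock: 5.87
tcp_pos: [0.5177, 0.0228, 0.0246]
orientation: [-0.003, 0.086, 0.996, 0.001]
wrist_force: [-7.5, 2.1, 5.1]
finger_gap: -0.0
grip_force: 3.8
```

Emit:
apply_moves(rows=[{"xyz":[-1,0,0],"turn":[0,0,0],"grip":0},{"xyz":[-2,0,0],"turn":[0,0,0],"grip":0},{"xyz":[-3,0,0],"turn":[0,0,0],"grip":0},{"xyz":[-4,0,0],"turn":[0,0,0],"grip":0},{"xyz":[-5,0,0],"turn":[0,0,0],"grip":0},{"xyz":[-6,0,0],"turn":[0,0,0],"grip":0},{"xyz":[-7,0,0],"turn":[0,0,0],"grip":0},{"xyz":[-8,0,0],"turn":[0,0,0],"grip":0}])

```text
clock: 6.53
tcp_pos: [0.5215, 0.0213, 0.0239]
orientation: [-0.006, 0.086, 0.996, 0.0]
wrist_force: [-15.3, -0.3, 10.7]
finger_gap: 0.0
grip_force: 7.3
```

```bash
python3 st.py
```

```text
6.53 [-0.1861 -0.0728  0.0239] [-15.   -2.9  10.7] [-0.    -0.012 -0.003]
```

Emit:
apply_moves(rows=[{"xyz":[0,0,-1],"turn":[0,0,0],"grip":0},{"xyz":[0,0,-2],"turn":[0,0,0],"grip":0},{"xyz":[-1,0,-3],"turn":[0,0,0],"grip":0},{"xyz":[-1.5,0,-3],"turn":[0,0,0],"grip":0},{"xyz":[-2,0,-3],"turn":[0,0,0],"grip":0},{"xyz":[-2.5,0,-3],"turn":[0,0,0],"grip":0}])

```text
clock: 7.03
tcp_pos: [0.5256, 0.0205, 0.0262]
orientation: [-0.005, 0.086, 0.996, 0.0]
wrist_force: [-8.4, -1.7, 0.2]
finger_gap: 0.0003
grip_force: 4.0
```

```bash
python3 st.py
```

```text
7.03 [-0.182  -0.073   0.0262] [-7.9 -3.1  0.2] [-0.001 -0.01  -0.003]
```

Emit:
apply_moves(rows=[{"xyz":[-1,0,0],"turn":[0,0,0],"grip":0},{"xyz":[-2,0,-0.3],"turn":[0,0,0],"grip":0},{"xyz":[-3,0,-0.6],"turn":[0,0,0],"grip":0},{"xyz":[-4,0,-0.9],"turn":[0,0,0],"grip":0},{"xyz":[-5,0,-1],"turn":[0,0,0],"grip":0},{"xyz":[-6,0,-1],"turn":[0,0,0],"grip":0},{"xyz":[-7,0,-1],"turn":[0,0,0],"grip":0},{"xyz":[-8,0,-1],"turn":[0,0,0],"grip":0}])

```text
clock: 7.7
tcp_pos: [0.5336, 0.0185, 0.027]
orientation: [-0.005, 0.087, 0.996, -0.0]
wrist_force: [-7.7, -4.8, -2.4]
finger_gap: 0.0001
grip_force: 3.4
```

```bash
python3 st.py
```

```text
7.7 [-0.1738 -0.0736  0.027 ] [-6.8 -6.  -2.4] [-0.002 -0.01  -0.004]
```

Emit:
apply_moves(rows=[{"xyz":[6,0,-1],"turn":[0,0,0],"grip":0},{"xyz":[20,0,-1],"turn":[0,0,0],"grip":0},{"xyz":[34,5,-1],"turn":[0,0,0],"grip":0},{"xyz":[34,40,-1],"turn":[0,0,0],"grip":0},{"xyz":[34,75,-1],"turn":[0,0,0],"grip":0},{"xyz":[34,110,-1],"turn":[0,0,0],"grip":0},{"xyz":[34,140,-1],"turn":[0,0,0],"grip":0},{"xyz":[34,140,-1],"turn":[0,0,0],"grip":0},{"xyz":[34,140,-1],"turn":[0,0,0],"grip":0}])

```text
clock: 8.45
tcp_pos: [0.5292, 0.1647, 0.0304]
orientation: [0.0, 0.085, 0.996, 0.001]
wrist_force: [-0.7, -0.1, -0.3]
finger_gap: -0.0001
grip_force: 0.0
```

```bash
python3 st.py; python3 - <<'E'
from h import *
from workcell import imaging
d=imaging.read_camera("wrist");pickle.dump(d,open("wrist3.pkl","wb"));cv2.imwrite("pics/wrist3.png",cv2.resize(d["color"][200:400,100:520],None,fx=1.9,fy=1.9,interpolation=cv2.INTER_CUBIC))
print([np.round(proj(d,c2w(*p),True),0).tolist() for p in [(-.139,.117,.043),(-.139,-.117,.043)]])
E
```

```text
8.45 [-0.2029  0.0698  0.0304] [-0.7 -0.2 -0.3] [0.002 0.    0.001]
[[392.0, 359.0], [72.0, 329.0]]
```

View pics/wrist3.png

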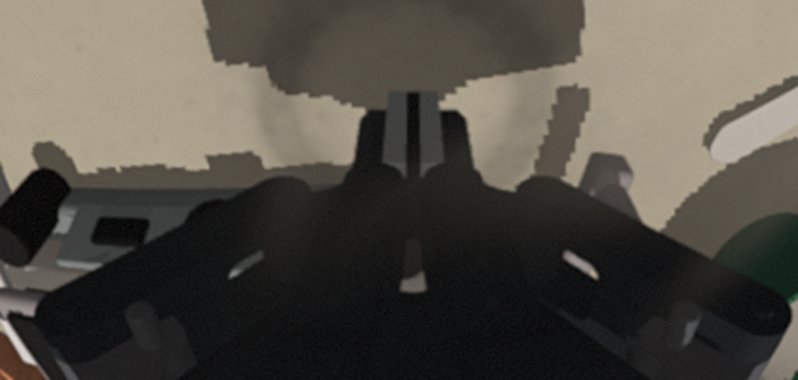

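The fingers are central at (412,140) and hide the left bumper. The right bumper shows at (35,215) with its top end at about (15,240), the console knob at (210,210) and the left pin at (605,175). I'll measure the right bumper.

```bash
python3 - <<'E'
from h import *
d=pickle.load(open("wrist3.pkl","rb"))
for u,v,z in[(14,243,.048),(50,185,.008),(605,165,.071),(215,205,.032)]:
    print(w2c(onz(d,u/1.9+100,v/1.9+200,z,True)).round(4))
E
```

```text
[-0.1547 -0.0687  0.048 ]
[-0.1518 -0.0765  0.008 ]
[-0.2135  0.1123  0.071 ]
[-0.1705  0.0082  0.032 ]
```

Emit:
apply_moves(rows=[{"xyz":[-4,-3,2],"turn":[0,0,0],"grip":0},{"xyz":[-8,-3,2],"turn":[0,0,0],"grip":0},{"xyz":[-10,-3,2],"turn":[0,0,0],"grip":0},{"xyz":[-12,-3,1.5],"turn":[0,0,0],"grip":0},{"xyz":[-13.5,-3,1],"turn":[0,0,0],"grip":0},{"xyz":[-15,-3,0.5],"turn":[0,0,0],"grip":0},{"xyz":[-16.5,-3,0],"turn":[0,0,0],"grip":0},{"xyz":[-18,-3,-0.5],"turn":[0,0,0],"grip":0},{"xyz":[-19.5,-3,-1],"turn":[0,0,0],"grip":0},{"xyz":[-21,-3,-1.5],"turn":[0,0,0],"grip":0}])

```text
clock: 9.33
tcp_pos: [0.5451, 0.1573, 0.0301]
orientation: [-0.004, 0.086, 0.996, 0.001]
wrist_force: [-4.1, 4.1, -3.7]
finger_gap: -0.0002
grip_force: 3.2
```

```bash
python3 st.py
```

```text
9.33 [-0.1859  0.0652  0.0301] [-4.8  3.4 -3.7] [ 0.002 -0.009 -0.002]
```

Emit:
apply_moves(rows=[{"xyz":[-1.3,0,0.5],"turn":[0,0,0],"grip":0},{"xyz":[-2.6,0,0.5],"turn":[0,0,0],"grip":0},{"xyz":[-4,0,0.5],"turn":[0,0,0],"grip":0},{"xyz":[-5.3,0,0.5],"turn":[0,0,0],"grip":0},{"xyz":[-6.6,0,0.5],"turn":[0,0,0],"grip":0},{"xyz":[-8,0,0.5],"turn":[0,0,0],"grip":0},{"xyz":[-9.3,0,0.5],"turn":[0,0,0],"grip":0},{"xyz":[-10.6,0,0.5],"turn":[0,0,0],"grip":0},{"xyz":[-12,0,0.5],"turn":[0,0,0],"grip":0},{"xyz":[-13.3,0,0.5],"turn":[0,0,0],"grip":0}])

```text
clock: 10.17
tcp_pos: [0.5581, 0.1562, 0.0299]
orientation: [-0.004, 0.085, 0.996, 0.002]
wrist_force: [-7.7, 6.6, -0.4]
finger_gap: 0.0001
grip_force: 4.3
```

```bash
python3 st.py
```

```text
10.17 [-0.1729  0.0663  0.0299] [-8.7  5.2 -0.4] [ 0.004 -0.009 -0.001]
```

Sliding well. A few more mm on the left.

Emit:
apply_moves(rows=[{"xyz":[-1.3,0,0],"turn":[0,0,0],"grip":0},{"xyz":[-2.6,0,0],"turn":[0,0,0],"grip":0},{"xyz":[-4,0,0],"turn":[0,0,0],"grip":0},{"xyz":[-5.3,0,0],"turn":[0,0,0],"grip":0},{"xyz":[-6.6,0,0],"turn":[0,0,0],"grip":0},{"xyz":[-8,0,0],"turn":[0,0,0],"grip":0},{"xyz":[-9.3,0,0],"turn":[0,0,0],"grip":0}])

```text
clock: 10.75
tcp_pos: [0.5645, 0.1554, 0.0297]
orientation: [-0.007, 0.085, 0.996, 0.003]
wrist_force: [-16.9, 9.5, 7.5]
finger_gap: 0.0002
grip_force: 8.9
```

```bash
python3 st.py
```

```text
10.75 [-0.1664  0.0666  0.0297] [-18.3   6.5   7.5] [ 0.005 -0.014  0.   ]
```

Emit:
apply_moves(rows=[{"xyz":[6,0,1],"turn":[0,0,0],"grip":0},{"xyz":[16,0,2],"turn":[0,0,0],"grip":0},{"xyz":[28,-5,2],"turn":[0,0,0],"grip":0},{"xyz":[32,-40,2],"turn":[0,0,0],"grip":0},{"xyz":[32,-75,2],"turn":[0,0,0],"grip":0},{"xyz":[28,-110,2],"turn":[0,0,0],"grip":0},{"xyz":[25,-140,2],"turn":[0,0,0],"grip":0},{"xyz":[23,-140,2],"turn":[0,0,0],"grip":0},{"xyz":[21,-140,2],"turn":[0,0,0],"grip":0},{"xyz":[19,-140,2],"turn":[0,0,0],"grip":0}])

```text
clock: 11.58
tcp_pos: [0.5289, 0.0179, 0.0292]
orientation: [-0.0, 0.087, 0.996, 0.001]
wrist_force: [0.0, 0.2, 0.0]
finger_gap: -0.0
grip_force: 0.0
```

```bash
python3 st.py
```

```text
11.58 [-0.1783 -0.075   0.0292] [-0.   0.2  0. ] [ 0.002 -0.    -0.003]
```

Emit:
apply_moves(rows=[{"xyz":[-1.3,1,0],"turn":[0,0,0],"grip":0},{"xyz":[-2.6,1,0],"turn":[0,0,0],"grip":0},{"xyz":[-4,1,-0.5],"turn":[0,0,0],"grip":0},{"xyz":[-5.3,1,-1],"turn":[0,0,0],"grip":0},{"xyz":[-6.6,1,-1.5],"turn":[0,0,0],"grip":0},{"xyz":[-8,1,-2],"turn":[0,0,0],"grip":0},{"xyz":[-9.3,1,-2],"turn":[0,0,0],"grip":0},{"xyz":[-10.6,1,-2],"turn":[0,0,0],"grip":0},{"xyz":[-12,1,-2],"turn":[0,0,0],"grip":0},{"xyz":[-13.3,1,-2],"turn":[0,0,0],"grip":0}])

```text
clock: 12.42
tcp_pos: [0.5407, 0.0166, 0.0307]
orientation: [-0.001, 0.086, 0.996, 0.001]
wrist_force: [-4.4, -0.0, 3.1]
finger_gap: 0.0
grip_force: 2.2
```

```bash
python3 st.py
```

```text
12.42 [-0.1664 -0.0742  0.0307] [-4.3 -0.8  3.1] [ 0.001 -0.003 -0.003]
```

Emit:
apply_moves(rows=[{"xyz":[-1.3,0,-0.4],"turn":[0,0,0],"grip":0},{"xyz":[-2.6,0,-0.8],"turn":[0,0,0],"grip":0},{"xyz":[-4,0,-1.2],"turn":[0,0,0],"grip":0},{"xyz":[-5.3,0,-1.6],"turn":[0,0,0],"grip":0},{"xyz":[-6.6,0,-1.8],"turn":[0,0,0],"grip":0},{"xyz":[-8,0,-2],"turn":[0,0,0],"grip":0},{"xyz":[-9.3,0,-2],"turn":[0,0,0],"grip":0}])

```text
clock: 13.0
tcp_pos: [0.546, 0.0144, 0.0311]
orientation: [-0.005, 0.087, 0.996, -0.0]
wrist_force: [-8.9, -3.2, -0.2]
finger_gap: 0.0002
grip_force: 4.0
```

```bash
python3 st.py
```

```text
13.0 [-0.1609 -0.0755  0.0311] [-8.2 -4.7 -0.2] [-0.001 -0.01  -0.004]
```

Emit:
apply_moves(rows=[{"xyz":[-1.3,0,0],"turn":[0,0,0],"grip":0},{"xyz":[-2.6,0,0],"turn":[0,0,0],"grip":0},{"xyz":[-4,0,0],"turn":[0,0,0],"grip":0},{"xyz":[-5.3,0,0],"turn":[0,0,0],"grip":0},{"xyz":[-6.6,0,0],"turn":[0,0,0],"grip":0},{"xyz":[-8,0,0],"turn":[0,0,0],"grip":0}])

```text
clock: 13.5
tcp_pos: [0.5537, 0.0126, 0.031]
orientation: [-0.005, 0.087, 0.996, -0.001]
wrist_force: [-8.4, -3.8, 0.3]
finger_gap: 0.0002
grip_force: 4.1
```

```bash
python3 st.py
```

```text
13.5 [-0.153 -0.076  0.031] [-7.6 -5.2  0.3] [-0.002 -0.01  -0.004]
```

Emit:
apply_moves(rows=[{"xyz":[6,0,1],"turn":[0,0,0],"grip":0},{"xyz":[20,0,2],"turn":[0,0,0],"grip":0},{"xyz":[38,5,2],"turn":[0,0,0],"grip":0},{"xyz":[42,40,2],"turn":[0,0,0],"grip":0},{"xyz":[42,75,2],"turn":[0,0,0],"grip":0},{"xyz":[42,110,2],"turn":[0,0,0],"grip":0},{"xyz":[36,140,2],"turn":[0,0,0],"grip":0},{"xyz":[33,140,2],"turn":[0,0,0],"grip":0},{"xyz":[30,140,2],"turn":[0,0,0],"grip":0},{"xyz":[28,140,2],"turn":[0,0,0],"grip":0}])

```text
clock: 14.33
tcp_pos: [0.5553, 0.1561, 0.031]
orientation: [-0.0, 0.086, 0.996, 0.001]
wrist_force: [-0.9, -0.4, 0.1]
finger_gap: 0.0001
grip_force: 0.0
```

Emit:
apply_moves(rows=[{"xyz":[-1.3,0,0],"turn":[0,0,0],"grip":0},{"xyz":[-2.6,0,0],"turn":[0,0,0],"grip":0},{"xyz":[-4,0,0],"turn":[0,0,0],"grip":0},{"xyz":[-5.3,0,-0.5],"turn":[0,0,0],"grip":0},{"xyz":[-6.6,0,-1],"turn":[0,0,0],"grip":0},{"xyz":[-8,0,-1.5],"turn":[0,0,0],"grip":0},{"xyz":[-9.3,0,-2],"turn":[0,0,0],"grip":0},{"xyz":[-10.6,0,-2],"turn":[0,0,0],"grip":0}])

```text
clock: 15.0
tcp_pos: [0.5657, 0.1544, 0.0332]
orientation: [-0.001, 0.086, 0.996, 0.001]
wrist_force: [0.2, 0.5, 0.3]
finger_gap: 0.0001
grip_force: 0.0
```

```bash
python3 st.py
```

```text
15.0 [-0.1651  0.0658  0.0332] [0.1 0.5 0.3] [ 0.002 -0.001 -0.003]
```

Emit:
apply_moves(rows=[{"xyz":[-1.3,0,2],"turn":[0,0,0],"grip":0},{"xyz":[-2.6,0,2],"turn":[0,0,0],"grip":0},{"xyz":[-4,0,2],"turn":[0,0,0],"grip":0},{"xyz":[-5.3,0,1.5],"turn":[0,0,0],"grip":0},{"xyz":[-6.6,0,1],"turn":[0,0,0],"grip":0},{"xyz":[-8,0,0.5],"turn":[0,0,0],"grip":0},{"xyz":[-9.3,0,0],"turn":[0,0,0],"grip":0},{"xyz":[-10.6,0,0],"turn":[0,0,0],"grip":0}])

```text
clock: 15.67
tcp_pos: [0.5721, 0.1541, 0.0313]
orientation: [-0.004, 0.086, 0.996, 0.002]
wrist_force: [-6.1, 5.1, -2.9]
finger_gap: 0.0003
grip_force: 3.6
```

```bash
python3 st.py
```

```text
15.67 [-0.1588  0.0666  0.0313] [-6.9  4.  -2.9] [ 0.003 -0.009 -0.001]
```

Moving. Continue left by about 10 mm.

Emit:
apply_moves(rows=[{"xyz":[-1.3,0,0.5],"turn":[0,0,0],"grip":0},{"xyz":[-2.6,0,0.5],"turn":[0,0,0],"grip":0},{"xyz":[-4,0,0.5],"turn":[0,0,0],"grip":0},{"xyz":[-5.3,0,0.5],"turn":[0,0,0],"grip":0},{"xyz":[-6.6,0,0.5],"turn":[0,0,0],"grip":0},{"xyz":[-8,0,0.5],"turn":[0,0,0],"grip":0}])

```text
clock: 16.17
tcp_pos: [0.5797, 0.1534, 0.0311]
orientation: [-0.005, 0.085, 0.996, 0.002]
wrist_force: [-8.1, 7.0, 0.6]
finger_gap: -0.0001
grip_force: 4.4
```

```bash
python3 st.py
```

```text
16.17 [-0.1511  0.0672  0.0311] [-9.1  5.5  0.6] [ 0.004 -0.01  -0.001]
```

Emit:
apply_moves(rows=[{"xyz":[-1.2,0,0],"turn":[0,0,0],"grip":0},{"xyz":[-2.4,0,0],"turn":[0,0,0],"grip":0},{"xyz":[-3.6,0,0],"turn":[0,0,0],"grip":0},{"xyz":[-4.8,0,0],"turn":[0,0,0],"grip":0}])

```text
clock: 16.5
tcp_pos: [0.5827, 0.1532, 0.0309]
orientation: [-0.006, 0.085, 0.996, 0.003]
wrist_force: [-14.1, 9.6, 3.9]
finger_gap: -0.0
grip_force: 7.5
```

```bash
python3 st.py
```

```text
16.5 [-0.1482  0.0675  0.0309] [-15.5   7.1   3.9] [ 0.004 -0.013 -0.   ]
```

Emit:
apply_moves(rows=[{"xyz":[6,0,1],"turn":[0,0,0],"grip":0},{"xyz":[18,0,2],"turn":[0,0,0],"grip":0},{"xyz":[34,-5,2],"turn":[0,0,0],"grip":0},{"xyz":[36,-40,2],"turn":[0,0,0],"grip":0},{"xyz":[36,-75,2],"turn":[0,0,0],"grip":0},{"xyz":[34,-110,2],"turn":[0,0,0],"grip":0},{"xyz":[28,-140,2],"turn":[0,0,0],"grip":0},{"xyz":[25,-140,2],"turn":[0,0,0],"grip":0},{"xyz":[22,-140,2],"turn":[0,0,0],"grip":0},{"xyz":[20,-140,2],"turn":[0,0,0],"grip":0}])

```text
clock: 17.33
tcp_pos: [0.5456, 0.0159, 0.0306]
orientation: [-0.0, 0.087, 0.996, 0.001]
wrist_force: [0.2, -0.5, -0.2]
finger_gap: -0.0
grip_force: 0.0
```

Emit:
apply_moves(rows=[{"xyz":[-1.3,0,0],"turn":[0,0,0],"grip":0},{"xyz":[-2.6,0,0],"turn":[0,0,0],"grip":0},{"xyz":[-4,0,0],"turn":[0,0,0],"grip":0},{"xyz":[-5.3,0,-0.5],"turn":[0,0,0],"grip":0},{"xyz":[-6.6,0,-1],"turn":[0,0,0],"grip":0},{"xyz":[-8,0,-1.5],"turn":[0,0,0],"grip":0},{"xyz":[-9.3,0,-2],"turn":[0,0,0],"grip":0},{"xyz":[-10.6,0,-2],"turn":[0,0,0],"grip":0}])

```text
clock: 18.0
tcp_pos: [0.5554, 0.0142, 0.0325]
orientation: [-0.001, 0.086, 0.996, 0.001]
wrist_force: [0.4, 0.0, -0.7]
finger_gap: -0.0
grip_force: 0.0
```

```bash
python3 st.py
```

```text
18.0 [-0.1515 -0.0741  0.0325] [ 0.4  0.1 -0.7] [ 0.002 -0.001 -0.003]
```

Emit:
apply_moves(rows=[{"xyz":[-1.2,0,2],"turn":[0,0,0],"grip":0},{"xyz":[-2.4,0,1.5],"turn":[0,0,0],"grip":0},{"xyz":[-3.6,0,1],"turn":[0,0,0],"grip":0},{"xyz":[-4.8,0,0.5],"turn":[0,0,0],"grip":0},{"xyz":[-6,0,0],"turn":[0,0,0],"grip":0},{"xyz":[-7.2,0,-0.5],"turn":[0,0,0],"grip":0}])

```text
clock: 18.5
tcp_pos: [0.5596, 0.0133, 0.0317]
orientation: [-0.003, 0.086, 0.996, 0.001]
wrist_force: [-5.5, 0.1, -3.1]
finger_gap: 0.0001
grip_force: 2.9
```

```bash
python3 st.py
```

```text
18.5 [-0.1472 -0.0743  0.0317] [-5.4 -0.9 -3.1] [ 0.001 -0.007 -0.003]
```

Emit:
apply_moves(rows=[{"xyz":[-1,0,0.5],"turn":[0,0,0],"grip":0},{"xyz":[-2,0,0.5],"turn":[0,0,0],"grip":0},{"xyz":[-3,0,0.5],"turn":[0,0,0],"grip":0},{"xyz":[-4,0,0.5],"turn":[0,0,0],"grip":0},{"xyz":[-5,0,0.5],"turn":[0,0,0],"grip":0}])

```text
clock: 18.92
tcp_pos: [0.5626, 0.012, 0.0313]
orientation: [-0.005, 0.086, 0.996, 0.0]
wrist_force: [-10.8, -1.5, 4.6]
finger_gap: -0.0001
grip_force: 5.5
```

```bash
python3 st.py
```

```text
18.92 [-0.1441 -0.0751  0.0313] [-10.4  -3.3   4.6] [-0.001 -0.01  -0.003]
```

Emit:
apply_moves(rows=[{"xyz":[-1,0,-0.5],"turn":[0,0,0],"grip":0},{"xyz":[-2,0,-1],"turn":[0,0,0],"grip":0},{"xyz":[-3,0,-1.5],"turn":[0,0,0],"grip":0},{"xyz":[-4,0,-1.5],"turn":[0,0,0],"grip":0}])

```text
clock: 19.25
tcp_pos: [0.5663, 0.011, 0.032]
orientation: [-0.005, 0.087, 0.996, -0.0]
wrist_force: [-10.9, -2.8, -0.0]
finger_gap: 0.0002
grip_force: 5.2
```

```bash
python3 st.py
```

```text
19.25 [-0.1402 -0.0754  0.032 ] [-10.3  -4.6  -0. ] [-0.001 -0.011 -0.003]
```

Emit:
apply_moves(rows=[{"xyz":[-1,0,0],"turn":[0,0,0],"grip":0},{"xyz":[-2,0,0],"turn":[0,0,0],"grip":0},{"xyz":[-3,0,0],"turn":[0,0,0],"grip":0}])

```text
clock: 19.5
tcp_pos: [0.5667, 0.0108, 0.0318]
orientation: [-0.008, 0.087, 0.996, -0.0]
wrist_force: [-18.0, -1.4, 6.0]
finger_gap: 0.0004
grip_force: 8.4
```

```bash
python3 st.py
```

```text
19.5 [-0.1398 -0.0755  0.0318] [-17.5  -4.4   6. ] [-0.001 -0.015 -0.003]
```

Emit:
apply_moves(rows=[{"xyz":[6,0,1],"turn":[0,0,0],"grip":0},{"xyz":[20,0,2],"turn":[0,0,0],"grip":0},{"xyz":[38,5,2],"turn":[0,0,0],"grip":0},{"xyz":[42,40,2],"turn":[0,0,0],"grip":0},{"xyz":[42,75,2],"turn":[0,0,0],"grip":0},{"xyz":[42,110,2],"turn":[0,0,0],"grip":0},{"xyz":[34,140,2],"turn":[0,0,0],"grip":0},{"xyz":[31,140,2],"turn":[0,0,0],"grip":0},{"xyz":[28,140,2],"turn":[0,0,0],"grip":0},{"xyz":[26,140,2],"turn":[0,0,0],"grip":0}])

```text
clock: 20.33
tcp_pos: [0.5733, 0.1531, 0.0322]
orientation: [-0.0, 0.086, 0.996, 0.001]
wrist_force: [-0.2, -0.9, -0.5]
finger_gap: 0.0
grip_force: 0.0
```

Emit:
apply_moves(rows=[{"xyz":[-1.3,0,0],"turn":[0,0,0],"grip":0},{"xyz":[-2.6,0,0],"turn":[0,0,0],"grip":0},{"xyz":[-4,0,0],"turn":[0,0,0],"grip":0},{"xyz":[-5.3,0,0],"turn":[0,0,0],"grip":0},{"xyz":[-6.6,0,0],"turn":[0,0,0],"grip":0},{"xyz":[-8,0,0],"turn":[0,0,0],"grip":0},{"xyz":[-9.3,0,0],"turn":[0,0,0],"grip":0},{"xyz":[-10.6,0,0],"turn":[0,0,0],"grip":0}])

```text
clock: 21.0
tcp_pos: [0.5831, 0.1514, 0.032]
orientation: [-0.001, 0.086, 0.996, 0.001]
wrist_force: [-0.5, 0.4, 0.1]
finger_gap: 0.0
grip_force: 0.0
```

```bash
python3 st.py
```

```text
21.0 [-0.1474  0.0658  0.032 ] [-0.5  0.3  0.1] [ 0.002 -0.001 -0.003]
```

Emit:
apply_moves(rows=[{"xyz":[-1,0,0],"turn":[0,0,0],"grip":0},{"xyz":[-2,0,0],"turn":[0,0,0],"grip":0},{"xyz":[-3,0,0],"turn":[0,0,0],"grip":0},{"xyz":[-4,0,-0.5],"turn":[0,0,0],"grip":0},{"xyz":[-5,0,-1],"turn":[0,0,0],"grip":0},{"xyz":[-6,0,-1],"turn":[0,0,0],"grip":0}])

```text
clock: 21.5
tcp_pos: [0.5847, 0.1512, 0.032]
orientation: [-0.005, 0.086, 0.996, 0.001]
wrist_force: [-10.5, 2.9, 6.1]
finger_gap: -0.0003
grip_force: 5.7
```

```bash
python3 st.py
```

```text
21.5 [-0.1458  0.0659  0.032 ] [-10.9   1.    6.1] [ 0.001 -0.009 -0.002]
```

Emit:
apply_moves(rows=[{"xyz":[-0.5,0,-1],"turn":[0,0,0],"grip":0},{"xyz":[-1,0,-2],"turn":[0,0,0],"grip":0},{"xyz":[-2,0,-2],"turn":[0,0,0],"grip":0},{"xyz":[-3,0,-2],"turn":[0,0,0],"grip":0}])

```text
clock: 21.83
tcp_pos: [0.5872, 0.1516, 0.0332]
orientation: [-0.005, 0.085, 0.996, 0.002]
wrist_force: [-9.4, 6.1, 0.2]
finger_gap: -0.0002
grip_force: 5.2
```

```bash
python3 st.py
```

```text
21.83 [-0.1435  0.0667  0.0332] [-10.3   4.5   0.2] [ 0.003 -0.011 -0.001]
```

Emit:
apply_moves(rows=[{"xyz":[-1,0,0],"turn":[0,0,0],"grip":0},{"xyz":[-2,0,0],"turn":[0,0,0],"grip":0},{"xyz":[-3,0,0],"turn":[0,0,0],"grip":0},{"xyz":[-4,0,0],"turn":[0,0,0],"grip":0}])

```text
clock: 22.17
tcp_pos: [0.5905, 0.1518, 0.0331]
orientation: [-0.006, 0.085, 0.996, 0.003]
wrist_force: [-11.3, 9.7, 1.2]
finger_gap: 0.0001
grip_force: 6.6
```

```bash
python3 st.py
```

```text
22.17 [-0.1402  0.0674  0.0331] [-12.8   7.7   1.2] [ 0.004 -0.012 -0.   ]
```

Emit:
apply_moves(rows=[{"xyz":[-1,0,0],"turn":[0,0,0],"grip":0},{"xyz":[-2,0,0],"turn":[0,0,0],"grip":0},{"xyz":[-3,0,0],"turn":[0,0,0],"grip":0}])

```text
clock: 22.42
tcp_pos: [0.591, 0.1518, 0.033]
orientation: [-0.008, 0.085, 0.996, 0.003]
wrist_force: [-17.7, 9.7, 6.7]
finger_gap: 0.0001
grip_force: 9.6
```

```bash
python3 st.py
```

```text
22.42 [-0.1398  0.0675  0.033 ] [-19.1   6.6   6.7] [ 0.004 -0.016  0.   ]
```

Emit:
apply_moves(rows=[{"xyz":[6,0,1],"turn":[0,0,0],"grip":0},{"xyz":[18,0,2],"turn":[0,0,0],"grip":0},{"xyz":[34,-5,2],"turn":[0,0,0],"grip":0},{"xyz":[36,-40,2],"turn":[0,0,0],"grip":0},{"xyz":[36,-75,2],"turn":[0,0,0],"grip":0},{"xyz":[34,-110,2],"turn":[0,0,0],"grip":0},{"xyz":[26,-140,2],"turn":[0,0,0],"grip":0},{"xyz":[22,-140,2],"turn":[0,0,0],"grip":0},{"xyz":[18,-140,2],"turn":[0,0,0],"grip":0},{"xyz":[16,-140,2],"turn":[0,0,0],"grip":0},{"xyz":[14,-140,2],"turn":[0,0,0],"grip":0}])

```text
clock: 23.33
tcp_pos: [0.5615, 0.014, 0.0329]
orientation: [-0.0, 0.086, 0.996, 0.001]
wrist_force: [-0.1, 0.9, -0.3]
finger_gap: 0.0
grip_force: 0.0
```

Emit:
apply_moves(rows=[{"xyz":[-1,0,0],"turn":[0,0,0],"grip":0},{"xyz":[-2,0,0],"turn":[0,0,0],"grip":0},{"xyz":[-3,0,0],"turn":[0,0,0],"grip":0},{"xyz":[-4,0,0],"turn":[0,0,0],"grip":0},{"xyz":[-5,0,-0.5],"turn":[0,0,0],"grip":0},{"xyz":[-6,0,-1],"turn":[0,0,0],"grip":0},{"xyz":[-7,0,-1.5],"turn":[0,0,0],"grip":0},{"xyz":[-8,0,-2],"turn":[0,0,0],"grip":0}])

```text
clock: 24.0
tcp_pos: [0.5671, 0.0122, 0.0341]
orientation: [-0.002, 0.086, 0.996, 0.001]
wrist_force: [-5.0, 1.0, -3.6]
finger_gap: -0.0003
grip_force: 2.2
```

```bash
python3 st.py
```

```text
24.0 [-0.1397 -0.0741  0.0341] [-5.1  0.2 -3.6] [ 0.002 -0.005 -0.003]
```

Emit:
apply_moves(rows=[{"xyz":[-1,0,1],"turn":[0,0,0],"grip":0},{"xyz":[-2,0,0.5],"turn":[0,0,0],"grip":0},{"xyz":[-3,0,0],"turn":[0,0,0],"grip":0},{"xyz":[-4,0,0],"turn":[0,0,0],"grip":0},{"xyz":[-5,0,0],"turn":[0,0,0],"grip":0},{"xyz":[-5.5,0,0],"turn":[0,0,0],"grip":0},{"xyz":[-5.5,0,0],"turn":[0,0,0],"grip":0}])

```text
clock: 24.58
tcp_pos: [0.5673, 0.0121, 0.0333]
orientation: [-0.007, 0.086, 0.996, 0.001]
wrist_force: [-15.4, 4.0, 7.6]
finger_gap: -0.0005
grip_force: 7.8
```

```bash
python3 st.py
```

```text
24.58 [-0.1395 -0.0741  0.0333] [-15.9   1.3   7.6] [ 0.001 -0.014 -0.002]
```

Both corners are solidly home, with contact at the same depth of -0.1395 on each side. Now the right dog: I'll retreat, lift, and go outside its pin.

Emit:
apply_moves(rows=[{"xyz":[6,0,1],"turn":[0,0,0],"grip":0},{"xyz":[18,0,1],"turn":[0,0,0],"grip":0},{"xyz":[40,0,-15],"turn":[0,0,0],"grip":0},{"xyz":[50,0,-50],"turn":[0,0,0],"grip":0},{"xyz":[50,-20,-65],"turn":[0,0,0],"grip":0},{"xyz":[50,-50,-65],"turn":[0,0,0],"grip":0},{"xyz":[50,-76,-65],"turn":[0,0,0],"grip":0},{"xyz":[50,-76,-60],"turn":[0,0,0],"grip":0},{"xyz":[50,-76,-40],"turn":[0,0,0],"grip":0},{"xyz":[50,-76,-20],"turn":[0,0,0],"grip":0},{"xyz":[50,-76,-17],"turn":[0,0,0],"grip":0},{"xyz":[50,-76,-17],"turn":[0,0,0],"grip":0}])

```text
clock: 25.58
tcp_pos: [0.5109, -0.055, 0.0506]
orientation: [-0.002, 0.086, 0.996, 0.001]
wrist_force: [0.1, 1.1, 0.5]
finger_gap: 0.0
grip_force: 0.0
```

```bash
python3 st.py; python3 - <<'E'
from h import *
from workcell import imaging
d=imaging.read_camera("wrist");pickle.dump(d,open("wrist4.pkl","wb"));cv2.imwrite("pics/wrist4.png",cv2.resize(d["color"][150:400,150:570],None,fx=1.9,fy=1.9,interpolation=cv2.INTER_CUBIC))
E
```

```text
25.58 [-0.1837 -0.1498  0.0506] [-0.1  1.1  0.5] [ 0.002 -0.004 -0.003]
```

View pics/wrist4.png

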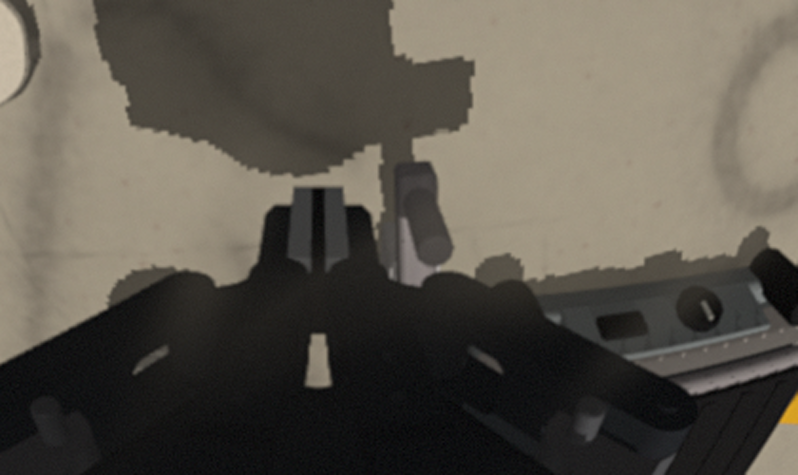

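The picture shows the shut fingers at (318,225), just outside the right dog's pin at (425,225). I'll sweep it inward.

Emit:
apply_moves(rows=[{"xyz":[0,4,0],"turn":[0,0,0],"grip":0},{"xyz":[0,8,0],"turn":[0,0,0],"grip":0},{"xyz":[0,11,0],"turn":[0,0,0],"grip":0},{"xyz":[0,13.5,0],"turn":[0,0,0],"grip":0},{"xyz":[0,16,0],"turn":[0,0,0],"grip":0},{"xyz":[0,18.5,0],"turn":[0,0,0],"grip":0},{"xyz":[0,21,0],"turn":[0,0,0],"grip":0},{"xyz":[0,24,0],"turn":[0,0,0],"grip":0},{"xyz":[0,27,0],"turn":[0,0,0],"grip":0},{"xyz":[0,30,0],"turn":[0,0,0],"grip":0}])

```text
clock: 26.47
tcp_pos: [0.5175, -0.0258, 0.0519]
orientation: [-0.0, 0.086, 0.996, 0.001]
wrist_force: [0.8, -2.6, -0.4]
finger_gap: -0.0001
grip_force: 0.9
```

```bash
python3 st.py
```

```text
26.47 [-0.1821 -0.12    0.0519] [ 1.2 -2.4 -0.4] [ 0.001 -0.001 -0.003]
```

Pushing at 2.4 N as expected. Continue the arc.

Emit:
apply_moves(rows=[{"xyz":[-1,3,0],"turn":[0,0,0],"grip":0},{"xyz":[-2.5,6,0],"turn":[0,0,0],"grip":0},{"xyz":[-4.5,9,0],"turn":[0,0,0],"grip":0},{"xyz":[-7,12,0],"turn":[0,0,0],"grip":0},{"xyz":[-9.5,15,0],"turn":[0,0,0],"grip":0},{"xyz":[-12,18,0],"turn":[0,0,0],"grip":0},{"xyz":[-14,20,0],"turn":[0,0,0],"grip":0},{"xyz":[-16,22,0],"turn":[0,0,0],"grip":0}])

```text
clock: 27.13
tcp_pos: [0.5367, -0.0067, 0.0516]
orientation: [-0.001, 0.086, 0.996, 0.001]
wrist_force: [-0.5, -1.9, -0.7]
finger_gap: 0.0002
grip_force: 0.7
```

```bash
python3 st.py
```

```text
27.13 [-0.1664 -0.0979  0.0516] [-0.2 -2.  -0.7] [ 0.001 -0.002 -0.003]
```

Emit:
apply_moves(rows=[{"xyz":[0,-6,0],"turn":[0,0,0],"grip":0},{"xyz":[15,-8,0],"turn":[0,0,0],"grip":0},{"xyz":[30,-8,0],"turn":[0,0,0],"grip":0},{"xyz":[30,10,0],"turn":[0,0,0],"grip":0},{"xyz":[30,23,0],"turn":[0,0,0],"grip":0},{"xyz":[26,23,0],"turn":[0,0,0],"grip":0},{"xyz":[22,23,0],"turn":[0,0,0],"grip":0},{"xyz":[18,23,0],"turn":[0,0,0],"grip":0},{"xyz":[15,23,0],"turn":[0,0,0],"grip":0},{"xyz":[12,23.5,0],"turn":[0,0,0],"grip":0},{"xyz":[9,24,0],"turn":[0,0,0],"grip":0},{"xyz":[6,25,0],"turn":[0,0,0],"grip":0}])

```text
clock: 28.13
tcp_pos: [0.5341, 0.0189, 0.0513]
orientation: [-0.002, 0.086, 0.996, 0.001]
wrist_force: [-1.9, 3.3, -0.7]
finger_gap: -0.0002
grip_force: 1.5
```

```bash
python3 st.py
```

```text
28.13 [-0.1734 -0.073   0.0513] [-2.4  2.9 -0.7] [ 0.002 -0.004 -0.003]
```

Emit:
apply_moves(rows=[{"xyz":[-2.5,0,0],"turn":[0,0,0],"grip":0},{"xyz":[-5,0.5,0],"turn":[0,0,0],"grip":0},{"xyz":[-7.5,1,0],"turn":[0,0,0],"grip":0},{"xyz":[-10,1,0],"turn":[0,0,0],"grip":0},{"xyz":[-12,1,0],"turn":[0,0,0],"grip":0},{"xyz":[-14,1,0],"turn":[0,0,0],"grip":0},{"xyz":[-15.5,1,0],"turn":[0,0,0],"grip":0},{"xyz":[-17,1,0],"turn":[0,0,0],"grip":0}])

```text
clock: 28.8
tcp_pos: [0.5523, 0.0166, 0.052]
orientation: [-0.0, 0.086, 0.996, 0.001]
wrist_force: [-1.1, 1.0, 0.9]
finger_gap: -0.0001
grip_force: 0.7
```

```bash
python3 st.py
```

```text
28.8 [-0.155  -0.0723  0.052 ] [-1.2  0.8  0.9] [ 0.001 -0.001 -0.003]
```

Emit:
apply_moves(rows=[{"xyz":[-1,0,0],"turn":[0,0,0],"grip":0},{"xyz":[-2,0,0],"turn":[0,0,0],"grip":0},{"xyz":[-3,0,0],"turn":[0,0,0],"grip":0},{"xyz":[-4,0,0],"turn":[0,0,0],"grip":0},{"xyz":[-5,0,0],"turn":[0,0,0],"grip":0}])

```text
clock: 29.22
tcp_pos: [0.5546, 0.0163, 0.0517]
orientation: [-0.003, 0.086, 0.996, 0.001]
wrist_force: [-9.8, 1.5, 8.1]
finger_gap: -0.0
grip_force: 4.9
```

```bash
python3 st.py
```

```text
29.22 [-0.1527 -0.0722  0.0517] [-9.9 -0.1  8.1] [ 0.001 -0.006 -0.003]
```

Right dog is at its dead stop. Now the left dog, approached from outside its pin.

Emit:
apply_moves(rows=[{"xyz":[6,0,0],"turn":[0,0,0],"grip":0},{"xyz":[20,0,-15],"turn":[0,0,0],"grip":0},{"xyz":[35,0,-45],"turn":[0,0,0],"grip":0},{"xyz":[35,35,-50],"turn":[0,0,0],"grip":0},{"xyz":[35,75,-50],"turn":[0,0,0],"grip":0},{"xyz":[35,115,-50],"turn":[0,0,0],"grip":0},{"xyz":[35,155,-50],"turn":[0,0,0],"grip":0},{"xyz":[35,195,-50],"turn":[0,0,0],"grip":0},{"xyz":[35,230,-50],"turn":[0,0,0],"grip":0},{"xyz":[35,230,-50],"turn":[0,0,0],"grip":0},{"xyz":[35,230,-25],"turn":[0,0,0],"grip":0},{"xyz":[35,230,0],"turn":[0,0,0],"grip":0}])

```text
clock: 30.22
tcp_pos: [0.5643, 0.2498, 0.0535]
orientation: [0.002, 0.085, 0.996, 0.002]
wrist_force: [0.1, 0.8, -0.4]
finger_gap: 0.0002
grip_force: 0.0
```

```bash
python3 st.py; python3 - <<'E'
from h import *
from workcell import imaging
d=imaging.read_camera("wrist");pickle.dump(d,open("wrist5.pkl","wb"));cv2.imwrite("pics/wrist5.png",cv2.resize(d["color"][150:400,50:470],None,fx=1.9,fy=1.9,interpolation=cv2.INTER_CUBIC))
E
```

```text
30.22 [-0.1826  0.1596  0.0535] [-0.   0.8 -0.4] [ 0.004  0.005 -0.001]
```

View pics/wrist5.png

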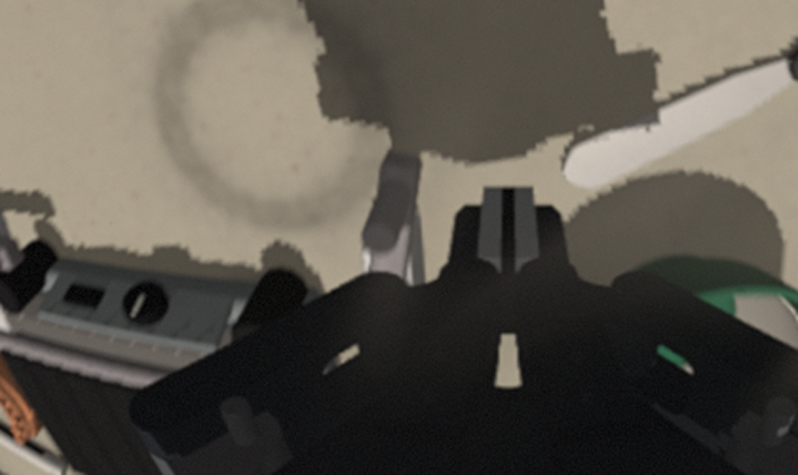

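The picture shows the left pin at (395,200), just inside the fingers at (508,230), with the bowl and spatula clear. I'll sweep inward.

Emit:
apply_moves(rows=[{"xyz":[0,-5,0],"turn":[0,0,0],"grip":0},{"xyz":[0,-9,0],"turn":[0,0,0],"grip":0},{"xyz":[0,-12,0],"turn":[0,0,0],"grip":0},{"xyz":[0,-14.5,0],"turn":[0,0,0],"grip":0},{"xyz":[0,-17,0],"turn":[0,0,0],"grip":0},{"xyz":[0,-20,0],"turn":[0,0,0],"grip":0},{"xyz":[0,-23,0],"turn":[0,0,0],"grip":0},{"xyz":[0,-26,0],"turn":[0,0,0],"grip":0},{"xyz":[0,-29,0],"turn":[0,0,0],"grip":0},{"xyz":[0,-32,0],"turn":[0,0,0],"grip":0},{"xyz":[0,-35,0],"turn":[0,0,0],"grip":0},{"xyz":[0,-38,0],"turn":[0,0,0],"grip":0}])

```text
clock: 31.27
tcp_pos: [0.5558, 0.2108, 0.0523]
orientation: [-0.0, 0.086, 0.996, 0.001]
wrist_force: [2.1, 1.3, -0.7]
finger_gap: -0.0002
grip_force: 0.9
```

```bash
python3 st.py
```

```text
31.27 [-0.1844  0.1198  0.0523] [ 1.8  1.6 -0.7] [ 0.002 -0.001 -0.003]
```

Emit:
apply_moves(rows=[{"xyz":[-1,-3,0],"turn":[0,0,0],"grip":0},{"xyz":[-2.5,-6,0],"turn":[0,0,0],"grip":0},{"xyz":[-4.5,-9,0],"turn":[0,0,0],"grip":0},{"xyz":[-7,-12,0],"turn":[0,0,0],"grip":0},{"xyz":[-9.5,-15,0],"turn":[0,0,0],"grip":0},{"xyz":[-12,-18,0],"turn":[0,0,0],"grip":0},{"xyz":[-14,-20,0],"turn":[0,0,0],"grip":0},{"xyz":[-16,-22,0],"turn":[0,0,0],"grip":0}])

```text
clock: 31.93
tcp_pos: [0.5674, 0.1863, 0.0519]
orientation: [-0.001, 0.086, 0.996, 0.001]
wrist_force: [0.2, 1.9, -0.8]
finger_gap: -0.0004
grip_force: 0.8
```

```bash
python3 st.py
```

```text
31.93 [-0.1689  0.0975  0.0519] [-0.2  1.9 -0.8] [ 0.001 -0.002 -0.003]
```

Mirror of the right-hand step: around to the front of the pin, then push rearward.

Emit:
apply_moves(rows=[{"xyz":[0,6,0],"turn":[0,0,0],"grip":0},{"xyz":[14,8,0],"turn":[0,0,0],"grip":0},{"xyz":[28,8,0],"turn":[0,0,0],"grip":0},{"xyz":[28,-10,0],"turn":[0,0,0],"grip":0},{"xyz":[28,-23,0],"turn":[0,0,0],"grip":0},{"xyz":[24,-23,0],"turn":[0,0,0],"grip":0},{"xyz":[20,-23,0],"turn":[0,0,0],"grip":0},{"xyz":[16,-23,0],"turn":[0,0,0],"grip":0},{"xyz":[13,-23,0],"turn":[0,0,0],"grip":0},{"xyz":[10,-23.5,0],"turn":[0,0,0],"grip":0},{"xyz":[7,-24,0],"turn":[0,0,0],"grip":0},{"xyz":[4,-25,0],"turn":[0,0,0],"grip":0}])

```text
clock: 32.93
tcp_pos: [0.5582, 0.1624, 0.0515]
orientation: [-0.002, 0.086, 0.996, 0.0]
wrist_force: [-3.6, -2.0, 0.2]
finger_gap: -0.0001
grip_force: 1.5
```

```bash
python3 st.py
```

```text
32.93 [-0.1739  0.0725  0.0515] [-3.2 -2.6  0.2] [ 0.    -0.004 -0.003]
```

Emit:
apply_moves(rows=[{"xyz":[-2.5,0,0],"turn":[0,0,0],"grip":0},{"xyz":[-5,-0.5,0],"turn":[0,0,0],"grip":0},{"xyz":[-7.5,-1,0],"turn":[0,0,0],"grip":0},{"xyz":[-10,-1,0],"turn":[0,0,0],"grip":0},{"xyz":[-12,-1,0],"turn":[0,0,0],"grip":0},{"xyz":[-14,-1,0],"turn":[0,0,0],"grip":0},{"xyz":[-15.5,-1,0],"turn":[0,0,0],"grip":0},{"xyz":[-17,-1,0],"turn":[0,0,0],"grip":0},{"xyz":[-18,-1,0],"turn":[0,0,0],"grip":0},{"xyz":[-19,-1,0],"turn":[0,0,0],"grip":0}])

```text
clock: 33.77
tcp_pos: [0.578, 0.1585, 0.0522]
orientation: [-0.0, 0.086, 0.996, 0.001]
wrist_force: [-1.8, -0.7, 1.5]
finger_gap: 0.0002
grip_force: 0.6
```

```bash
python3 st.py
```

```text
33.77 [-0.1537  0.0719  0.0522] [-1.7 -1.   1.5] [ 0.002 -0.001 -0.003]
```

Emit:
apply_moves(rows=[{"xyz":[-1,0,0],"turn":[0,0,0],"grip":0},{"xyz":[-2,0,0],"turn":[0,0,0],"grip":0},{"xyz":[-3,0,0],"turn":[0,0,0],"grip":0},{"xyz":[-4,0,0],"turn":[0,0,0],"grip":0}])

```text
clock: 34.1
tcp_pos: [0.5789, 0.1581, 0.052]
orientation: [-0.003, 0.086, 0.996, 0.001]
wrist_force: [-11.3, 1.1, 8.8]
finger_gap: -0.0001
grip_force: 5.5
```

```bash
python3 st.py
```

```text
34.1 [-0.1527  0.0717  0.052 ] [-11.3  -0.9   8.8] [ 0.001 -0.006 -0.002]
```

Left dog stopped at the same depth. I'll retreat, lift clear and look.

Emit:
apply_moves(rows=[{"xyz":[8,0,0],"turn":[0,0,0],"grip":0},{"xyz":[40,0,-10],"turn":[0,0,0],"grip":0},{"xyz":[65,0,-45],"turn":[0,0,0],"grip":0},{"xyz":[75,-20,-85],"turn":[0,0,0],"grip":0},{"xyz":[80,-40,-120],"turn":[0,0,0],"grip":0},{"xyz":[80,-60,-150],"turn":[0,0,0],"grip":0},{"xyz":[80,-70,-180],"turn":[0,0,0],"grip":0},{"xyz":[80,-70,-200],"turn":[0,0,0],"grip":0},{"xyz":[80,-70,-200],"turn":[0,0,0],"grip":0}])

```text
clock: 34.85
tcp_pos: [0.494, 0.1018, 0.2576]
orientation: [0.005, 0.087, 0.996, 0.002]
wrist_force: [0.8, 0.2, 0.8]
finger_gap: 0.0001
grip_force: 0.0
```

```bash
python3 st.py; python3 - <<'E'
from h import *
from workcell import imaging
d=imaging.read_camera("scene");a=cv2.resize(d["color"][170:270,270:450],None,fx=4.4,fy=4.4,interpolation=cv2.INTER_CUBIC)
cv2.imwrite("pics/c6.png",a)
E
```

```text
34.85 [-0.2269  0.0018  0.2576] [0.7 0.4 0.8] [ 0.004  0.009 -0.004]
```

View pics/c6.png

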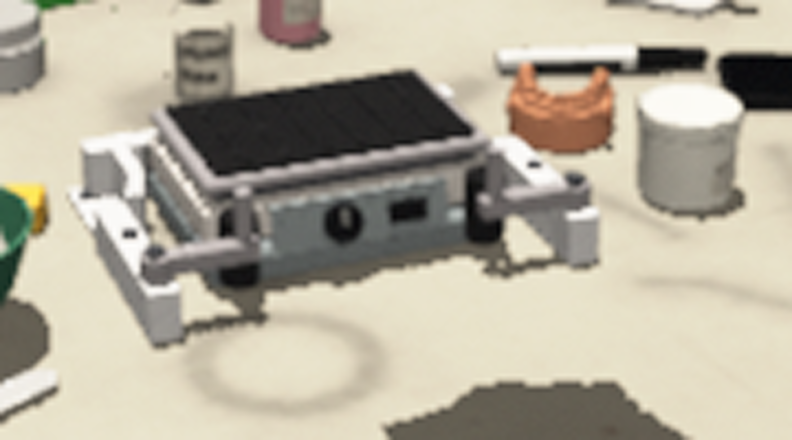

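The picture shows the vibrator home, with both dogs square across the bumpers at (240,245) and (485,205). The surroundings are unmoved and the gripper is clear.

```bash
python3 -c "
from workcell import ticket
print(ticket.hand_in())"
```

```text
the job is handed in; nothing more can be done
None
```

The vibrator is pushed home against both rear pads and both dogs are swung shut against their stops; the job is handed in at about 35 s, but the hand-in gave no verdict.

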